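# Scrape the inspected bushes off a hand shovel into the red tray

### The job

Pick up the flat hand shovel by its orange handle and carry it level, with the two bushes on its blade, to the red tray. Press the front edge of the blade down on the tray's rim while both bushes are still on the blade, then tip the shovel over that rim so that both bushes slide off into the red tray, not the white one. Lay the empty shovel back flat on the bench and let go; do not touch the bushes with the gripper.

Things in the scene. Friction and masses are not known exactly. Their poses are not given: they have to be found in the camera images.
- shovel: Flat hand shovel: dark metal blade, orange handle, 0.16 kg, lip towards -y at first. Origin: underside, blade's centre; x points to the open front edge (lip), z up. Blade 100 mm (x) by 90 mm, 3 mm thick, polished; side walls 12 mm high, back wall 34 mm. Handle: straight bar 22 mm wide, 20 mm high (z 22 to 42), x -64 to -156 mm; foot under its end, so it stands level.
- shovel_grip (a point): The point to grip the shovel's handle: in the middle of the bar, 100 mm behind the blade's centre (150 mm behind the lip) and 32 mm above the shovel's underside. Axes as the shovel's (x to the lip).
- shovel_lip (a point): The middle of the blade's front edge, on its underside, 50 mm ahead of the shovel's origin. Axes as the shovel's.
- red_tray: Open red tray, fixed (the white one of equal size is not wanted; they may have changed places, one nearer the robot). Origin: centre of its underside. 130 mm along its x, 120 mm along its y, rim 45 mm high, walls and floor 4 mm thick. Its +y rim faces the shovel's starting side.
- plain_bush_mid (a point): Centre of the plain grey turned bush, 24 mm diameter, 22 mm high, 35 g, standing loose on the shovel's blade. Bushes start to slide on the polished blade at a tilt of 13 to 20 degrees; at 35 to 40 degrees they slide off over the lip.
- flanged_bush_mid (a point): Centre of the light grey flanged bush, 28 mm diameter, 20 mm high, 30 g, standing loose on the blade beside the other.
Not all that is in view belongs to the job. Leave any pink or yellow look-alike of the part that bears plain_bush_mid alone.

How it is judged:
By the outcome, as a careful person would: the job done as asked, in the order asked, and still so for the second after the job is handed in, with the robot touching nothing.
It also fails if it takes over 48 s, if anything falls off the work surface, if the arm or the gripper's body presses on something with over 40 N, if the wrist force passes 120 N, or if a joint passes its speed limit or range.

### The arm

A 6-joint arm with a two-finger parallel gripper is mounted at the origin on a cart in front of the work surface, level with it; the furniture and walls round the work are solid. World frame = base frame: x ahead of the robot, y to its left, z up, the work surface at z = 0. Lengths are in m, angles in degrees, forces in N, time in s.
With the tool pointing down it reaches from about 0.325 to 0.9 m from the base axis. Payload 3.5 kg.
Tool frame: the origin (TCP) lies midway between the tips of the shut fingers; the grasp point (between the pads) lies 19 mm behind it; z points along the fingers, y is the line along which they close (so a half turn about z gives the same grasp; the last joint's range is limited). The gripper opens to 85 mm and grips with 20 to 120 N. Pads are 22 mm wide; open, the fingers measure 114 mm over their backs; the gripper's body (76 mm by 85 mm) begins 54 mm behind the grasp point. The pads swing forward as they close: fully open they stand 13 mm farther back than shut.
Start: joints at [-80.523, 15.837, -1.513, 72.651, 0, 84.076], TCP at [0.166, -0.603, 0.231] pointing down, gripper open.
Joint ranges: [-178.77, 178.77], [-48.84, 107.48], [-61.69, 71.31], [-111.58, 123.2], [-90, 87.43], [-180, 180]. Speed limits (degrees/s): [147.25, 147.25, 180, 180, 180, 180].

### API

Orientations are given as [roll, pitch, yaw] about the fixed x, y, z axes, in that order (R = Rz(yaw) Ry(pitch) Rx(roll)).
In Python, from bench import ctrl gives the robot as it stands.
- The arm moves only by the tool drive_tool, never from a script. Its argument "moves" is a list that holds one entry, the list of rows, each a list of 7 numbers: the turn, a rotation vector about the tool's x, y, z in degrees, then the shift along the tool's x, y, z in mm, then the opening, from 0 (shut) to 1 (fully open). A call has 1 to 10 rows; each row is the pose to reach, as a shift and turn from the pose commanded when the call began, along the tool's axes at that moment; what a row does not reach only later rows make up. A row lasts 1/8 s, in which the tool goes at most 62.5 mm and 10.7 degrees, less where a joint would pass 70% of its speed; a pose out of reach is approached as far as the arm can. A call with a gripper value outside its range is refused whole. The fingers move at their own pace and stop on an object; the grip force is fixed at half the most. Time passes only in rows, so rows that repeat a pose let the fingers close. It gives the time, the measured TCP pose, the force, the opening and the grip force at its end, in the units of the state.
- ctrl.state(): the state, without advancing time (a new reading comes with each control period).
- ctrl.snapshot(name): name is "scene" or "side" or "wrist"; returns a dict with "pixels" (420x560x3 uint8, red, green, blue), "z_map" (420x560 float32, m along the optical axis (not along the pixel's ray), 0 where there is no reading), "vertical_fov" (degrees; the focal length in pixels is half the picture's height over the tangent of half this angle, whatever the lens; pixels are square), "cx", "cy" (the principal point, pixels), "extrinsics" (4x4, takes a point from camera to world coordinates); the wrist camera has in their place "T_tool_cam" (4x4, takes a point from camera to tool coordinates, whose origin is the TCP and whose axes are the flange's). Camera axes: x right, y down, z forward; pixel columns grow to the right and rows downward; lengths in m; the calibration is good to about 2 mm. The wrist camera is an equidistant fisheye: a pixel r from the principal point sees the ray r / f radians off the axis. A picture is of the moment at which its call begins: read the wrist's pose just before it.
- ctrl.job_done(): hands the job in; it is judged then, once.
The state is a dict: "t": time; "joints": joint angles; "joint_vel": joint speeds; "tau": joint torques, N m; "tool_pos": TCP position; "ee_rot": TCP orientation; "contact_force": force on the tool from outside, world axes, zero at the start; "moment": the same for the moment, N m; "grip_width": finger opening in m; "finger_force": force on a finger pad.
Only numpy, scipy, OpenCV 4.12 (cv2) and the standard library are available. Lean on these libraries where they do the work, as an engineer would, in place of code of your own. Each camera call takes 0.05 s, during which the arm holds its last target. There are 200 camera calls.

## Working session

There is one attempt and no reset: what is moved stays moved. The work goes in short steps, Python scripts to look and compute and a tool call to move; the robot and the scene stay as the last step left them, time stands still between calls to the robot, and variables do not carry over. Pictures are saved under pics/ and viewed, at most 10 in all, crops included, and the job is handed in when it is done.

Besides the shell and the picture viewer there is one more tool, called after "Call:" as name(argument=value, ...), one argument or row to a line, values as JSON. drive_tool: Moves the arm, as the interface text tells. Its arguments: {"type":"object","properties":{"moves":{"type":"array","items":{"type":"array","items":{"type":"array","items":{"type":"number"}}}}},"required":["moves"]}

```bash
mkdir -p pics; ls; cat > h.py <<'E'
import numpy as np,cv2
from bench import ctrl
from scipy.spatial.transform import Rotation as R
def snap(n,f=None):
    s=ctrl.snapshot(n)
    if f: cv2.imwrite('pics/'+f,s['pixels'][:,:,::-1])
    return s
def pts(s):
    h,w=s['z_map'].shape; f=h/2/np.tan(np.radians(s['vertical_fov']/2))
    v,u=np.mgrid[:h,:w]; z=s['z_map']
    P=np.stack([(u-s['cx'])/f*z,(v-s['cy'])/f*z,z],-1)
    E=np.array(s['extrinsics']); return P@E[:3,:3].T+E[:3,3]
E
python3 - <<'E'
from h import *
a=snap('scene','scene1.png');b=snap('side','side1.png')
np.savez('s1.npz',a=pts(a),b=pts(b),pa=a['pixels'],pb=b['pixels'])
for s in(a,b):print(s['vertical_fov'],np.round(s['extrinsics'],3).tolist())
print(ctrl.state())
E
```

```text
pics
43.08304873060955 [[-0.427, -0.656, 0.622, -0.031], [-0.904, 0.306, -0.299, 0.329], [0.006, -0.69, -0.723, 0.691], [0.0, 0.0, 0.0, 1.0]]
51.27036645092838 [[-0.959, -0.19, 0.21, 0.346], [-0.283, 0.621, -0.731, 0.668], [0.008, -0.76, -0.649, 0.61], [0.0, 0.0, 0.0, 1.0]]
{'t': 0.1, 'joints': array([-8.05239473e+01,  1.58756344e+01, -1.59020317e+00,  7.26504625e+01,
        1.41508755e-03,  8.40777799e+01]), 'joint_vel': array([ 0.02102791, -0.1898842 ,  0.17426292, -0.02021235,  0.06320602,
       -0.07571276]), 'tau': array([ 2.28832478e-04, -4.46707428e+01,  2.96128339e+01,  8.45285598e-03,
       -1.48027016e-04, -1.02216475e-05]), 'tool_pos': array([ 0.16585774, -0.60185939,  0.23025092]), 'ee_rot': array([-1.79884467e+02, -1.34071618e-02,  1.53982578e+01]), 'contact_force': array([0.19992613, 1.04894382, 0.22573471]), 'moment': array([-0.03036125, -0.03141205,  0.00413103]), 'finger_force': 0.0, 'grip_width': 0.0854089882901449}
```

View pics/scene1.png

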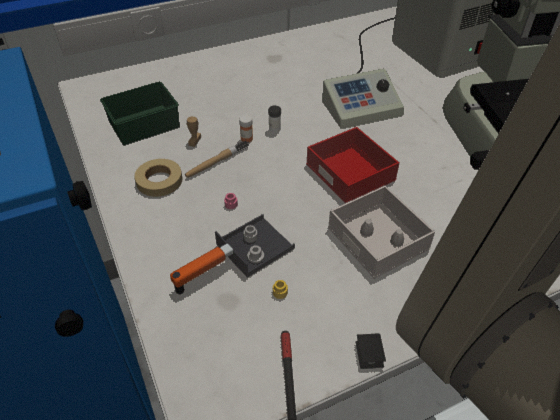

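View pics/side1.png

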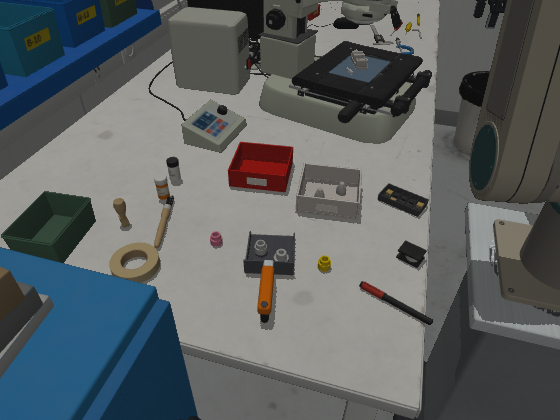

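The scene view shows the shovel: handle (197,267), blade (255,243), bushes (250,232) and (255,252). The red tray is at (352,162) and the white tray, holding two dark bits, at (381,232). Possible mix-ups: red-handled screwdriver (286,345), wooden hammer (215,158), green tray (140,112), white tray (381,232), and the pink (231,200) and yellow (280,288) bushes. I choose the orange bar at (197,267) and the red tray at (352,162).

```bash
python3 - <<'E'
from h import *
d=np.load('s1.npz')
for k in 'ab':
    P=d[k];hsv=cv2.cvtColor(d['p'+k],cv2.COLOR_RGB2HSV);H,S,V=cv2.split(hsv)
    ok=(np.abs(P).max(-1)<1.2)&(P[...,2]>0)
    def comp(m):
        n,l,st,c=cv2.connectedComponentsWithStats(cv2.morphologyEx(m.astype(np.uint8),cv2.MORPH_OPEN,np.ones((2,2))))
        i=1+st[1:,4].argmax(); return l==i
    o=comp((H>=5)&(H<=14)&(S>190)&(V>120)&ok); Q=P[o]
    top=Q[Q[:,2]>0.036]
    print(k,'handle',len(Q),len(top),top.mean(0).round(4)); print(' rect',cv2.minAreaRect(top[:,:2].astype(np.float32)*1000), Q[:,2].max())
    r=comp(((H<5)|(H>175))&(S>150)&ok&(P[...,1]>-1)); Q=P[r]
    rim=Q[(Q[:,2]>0.041)]
    print(' red',cv2.minAreaRect(rim[:,:2].astype(np.float32)*1000),np.percentile(Q[:,2],99))
    # bushes: above blade, z 0.018..0.03 near
    c=top[:,:2].mean(0)
    m=(np.hypot(P[...,0]-c[0],P[...,1]-c[1])<0.19)&(P[...,2]>0.017)&(P[...,2]<0.032)&(S<50)&(V>90)&ok
    n,l,st,cc=cv2.connectedComponentsWithStats(m.astype(np.uint8))
    for i in range(1,n):
        if st[i,4]>15: print('  bush',st[i,4],cc[i].round(),P[l==i].mean(0).round(4),P[l==i][:,2].max())
    m=(np.hypot(P[...,0]-c[0],P[...,1]-c[1])<0.19)&(V<85)&(S<90)&(P[...,2]>-.005)&(P[...,2]<0.04)&ok
    b=comp(m);print(' blade',cv2.minAreaRect(P[b][:,:2].astype(np.float32)*1000))
cv2.imwrite('pics/crop.png',cv2.resize(d['pa'][180:310,150:330,::-1],None,fx=4,fy=4))
E
```

```text
a handle 477 471 [0.4832 0.2239 0.0451]
 rect ((246.1346435546875, 290.6197509765625), (74.85733795166016, 555.2236328125), 74.40254211425781) 0.6910213898795207
 red ((276.59857177734375, 62.39707946777344), (164.91558837890625, 798.0067749023438), 60.76673126220703) 0.04618484740364768
  bush 46 [250. 229.] [0.5348 0.1205 0.0242] 0.028846082904501524
  bush 58 [255. 250.] [0.4919 0.1291 0.022 ] 0.024662277442361713
 blade ((265.96392822265625, 183.2642059326172), (130.2554168701172, 649.4172973632812), 75.19302368164062)
b handle 464 453 [0.4893 0.2302 0.0435]
 rect ((429.56243896484375, 429.4641418457031), (22.28362464904785, 505.9964294433594), 16.804611206054688) 0.6095778482117303
 red ((519.9824829101562, 251.02024841308594), (137.55242919921875, 894.1200561523438), 13.909804344177246) 0.04517572689325347
  bush 34 [260. 243.] [0.5372 0.1204 0.0245] 0.026778225403423672
  bush 48 [281. 252.] [0.4939 0.1291 0.0216] 0.024822151636729184
 blade ((455.0683288574219, 372.3403625488281), (89.65772247314453, 626.65625), 13.33732795715332)
```

View pics/crop.png

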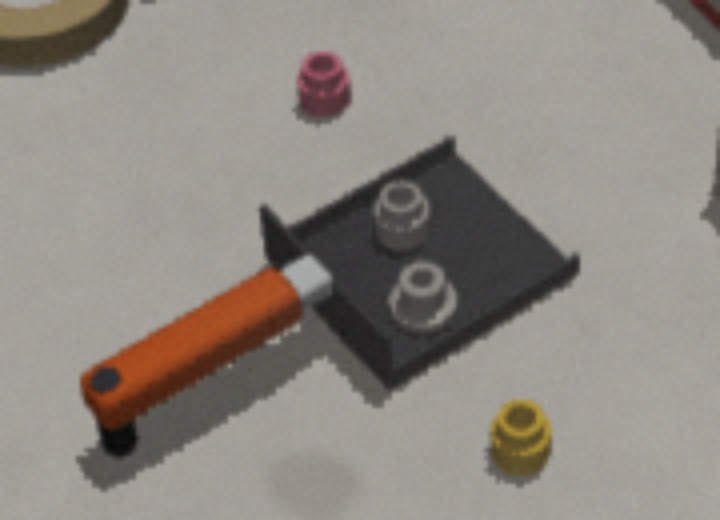

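The crop confirms the orange handle (200,340 in the crop), the plain bush at (400,215) and the flanged bush at (422,295) on the blade. The yellow and pink ones are off it. My fits included pixels with no depth, so I'm redoing them.

```bash
python3 - <<'E'
from h import *
d=np.load('s1.npz')
for k in 'ab':
    P=d[k];H,S,V=cv2.split(cv2.cvtColor(d['p'+k],cv2.COLOR_RGB2HSV))
    ok=(P[...,2]>-.01)&(P[...,2]<0.08)&(P[...,0]>0.2)
    def rep(n,m,it=0):
        Q=P[m]; r=cv2.minAreaRect(Q[:,:2].astype(np.float32)*1000); lo,hi=np.percentile(Q,[1,99],axis=0)
        print(k,n,len(Q),np.round(r[0],1),np.round(r[1],1),round(r[2],1),'med',np.median(Q,0).round(4),lo.round(3),hi.round(3))
    o=(H>=5)&(H<=14)&(S>190)&(V>90)&ok&(P[...,2]>0.036)&(P[...,1]>0.15)
    rep('handle',o)
    Q=P[o][:,:2]; w=np.linalg.svd(Q-Q.mean(0))[2][0] if len(Q)<2000 else 0; print(w, np.degrees(np.arctan2(w[1],w[0])))
    red=((H<5)|(H>175))&(S>150)&ok&(P[...,2]>0.042)&(P[...,0]>0.4)
    rep('rim',red)
    bl=(V<85)&(S<90)&ok&(P[...,2]<0.04)&(abs(P[...,0]-.515)<.09)&(abs(P[...,1]-.115)<.1)
    rep('blade',bl)
    w=(S<60)&ok&(P[...,2]>0.042)&(P[...,2]<.05)&(abs(P[...,0]-.5)<.12)&(abs(P[...,1]+.1)<.2)
    if w.sum()>5: rep('white?',w)
E
```

```text
a handle 528 [488.7 226.7] [19.5 89.3] 13.7 med [0.4878 0.2272 0.0414] [0.472 0.185 0.037] [0.505 0.269 0.044]
[ 0.26089658 -0.96536676] -74.87673144632947
a rim 427 [ 655.7 -117.6] [222.3 948.1] 8.0 med [ 0.5949 -0.126   0.0444] [ 0.54  -0.572  0.042] [ 0.802 -0.058  0.077]
a blade 2334 [509.6 140.9] [ 91.7 143.9] 13.3 med [0.5131 0.1239 0.0038] [ 0.462  0.067 -0.   ] [0.566 0.177 0.034]
a white? 566 [443.2 -79.1] [132.  122.4] 6.0 med [ 0.4515 -0.0914  0.0443] [ 0.38  -0.144  0.042] [ 0.511 -0.014  0.047]
b handle 502 [491.4 228. ] [20.6 90.3] 13.5 med [0.4911 0.229  0.041 ] [0.474 0.185 0.037] [0.509 0.271 0.043]
[-0.23374302  0.97229841] 103.51753981863935
b rim 285 [ 739.4 -674.9] [ 205.2 1259. ] 9.2 med [ 0.6221 -0.1093  0.0439] [ 0.544 -0.578  0.042] [ 0.803 -0.055  0.075]
b blade 1586 [514.4 129.2] [ 90.5 120.9] 13.5 med [0.5193 0.1278 0.0038] [ 0.464  0.068 -0.001] [0.566 0.177 0.034]
b white? 292 [445.4 -79.1] [129.7 122.7] 5.8 med [ 0.4517 -0.0712  0.0439] [ 0.381 -0.143  0.042] [ 0.514 -0.013  0.046]
```

```bash
cat >> h.py <<'E'
def row(p,rpy,s=None):
    """tool-frame turn(deg)+shift(mm) from measured pose to world target"""
    s=s or ctrl.state(); R0=R.from_euler('xyz',s['ee_rot'],degrees=True); R1=R.from_euler('xyz',rpy,degrees=True)
    return np.r_[(R0.inv()*R1).as_rotvec(degrees=True),R0.inv().apply(np.array(p)-s['tool_pos'])*1000].round(1)
E
python3 - <<'E'
from h import *
d=np.load('s1.npz')
for k in 'ab':
    P=d[k];H,S,V=cv2.split(cv2.cvtColor(d['p'+k],cv2.COLOR_RGB2HSV))
    red=((H<5)|(H>175))&(S>150)&(P[...,2]>0.041)&(P[...,2]<0.049)&(P[...,0]>0.5)&(P[...,0]<.75)&(P[...,1]>-.25)&(P[...,1]<0)
    Q=P[red];print(k,len(Q),cv2.minAreaRect(Q[:,:2].astype(np.float32)*1000),cv2.boxPoints(cv2.minAreaRect(Q[:,:2].astype(np.float32)*1000)).round())
    # other tall things near the path
    t=(P[...,2]>0.06)&(P[...,2]<0.5)&(P[...,0]>.25)&(P[...,0]<.8)&(abs(P[...,1])<.35)&(P[...,1]>-.3)
    print(t.sum(), P[t].min(0) if t.any() else 0, P[t].max(0) if t.any() else 0)
print(row((.492,.218,.16),(180,0,103.6)))
E
```

```text
a 429 ((610.9591064453125, -122.16732788085938), (132.45535278320312, 121.3656997680664), 7.886707782745361) [[ 537.  -71.]
 [ 554. -191.]
 [ 685. -173.]
 [ 668.  -53.]]
257 [ 0.43887592 -0.29995843  0.06013136] [0.78657446 0.34987971 0.11526264]
b 303 ((613.2634887695312, -121.45872497558594), (130.13938903808594, 123.86708068847656), 7.3615546226501465) [[ 541.  -68.]
 [ 557. -191.]
 [ 686. -175.]
 [ 670.  -52.]]
260 [ 0.40610696 -0.29958333  0.06000266] [ 0.78571439 -0.25908288  0.11640045]
[-1.000e-01 -1.000e-01 -8.820e+01  5.321e+02 -7.037e+02  7.180e+01]
```

Call:
drive_tool(
  moves=[
    [[0,0,-3,16,-21,0,1],[0,0,-8,48,-63,0,1],[0,0,-14,85,-113,0,1],[0,0,-20,122,-162,0,1],[0,0,-27,160,-211,0,1],[0,0,-33,197,-260,0,1],[0,0,-40,240,-317,0,1],[0,0,-46,277,-366,0,1],[0,0,-52,314,-415,0,1],[0,0,-58,351,-464,0,1]],
  ],
)

```text
t: 1.35
tool_pos: [0.3792, -0.0653, 0.2313]
ee_rot: [180.0, 0.0, 73.6]
contact_force: [1.7, -0.1, 0.3]
grip_width: 0.0852
finger_force: 0.0
```

```bash
python3 -c "
from h import *
s=ctrl.state();print(s['t'],s['joints'].round(1),s['tool_pos'],s['ee_rot']);print(row((.492,.218,.13),(180,0,103.6)))"
```

```text
1.35 [-19.4  -9.3 -28.3  71.   -0.   87. ] [ 0.37924146 -0.06525259  0.2312528 ] [1.79959468e+02 7.81290398e-03 7.35756271e+01]
[  0.    0.  -30.  303.6  28.  101.2]
```

Call:
drive_tool(
  moves=[
    [[0,0,-6,50,5,10,1],[0,0,-12,105,10,25,1],[0,0,-18,160,15,45,1],[0,0,-23,210,19,62,1],[0,0,-27,255,23,80,1],[0,0,-29,285,26,93,1],[0,0,-30,300,28,100,1],[0,0,-30,303.6,28,101,1],[0,0,-30,303.6,28,101,1]],
  ],
)

```text
t: 2.48
tool_pos: [0.4925, 0.2151, 0.1306]
ee_rot: [-180.0, 0.0, 103.4]
contact_force: [0.6, -0.7, -0.7]
grip_width: 0.0854
finger_force: 0.0
```

```bash
python3 - <<'E'
from h import *
s=ctrl.state();w=ctrl.snapshot('wrist')
print(s['t'],s['joints'].round(1),s['tool_pos'],s['ee_rot'])
cv2.imwrite('pics/w1.png',w['pixels'][:,:,::-1])
f=210/np.tan(np.radians(w['vertical_fov']/2));T=np.array(w['T_tool_cam']);print(w['vertical_fov'],f,T.round(3).tolist())
h,W=w['z_map'].shape;v,u=np.mgrid[:h,:W];dx=u-w['cx'];dy=v-w['cy'];r=np.hypot(dx,dy)+1e-9;th=r/f;z=w['z_map']
P=np.stack([dx/r*np.tan(th)*z,dy/r*np.tan(th)*z,z],-1)@T[:3,:3].T+T[:3,3]
R0=R.from_euler('xyz',s['ee_rot'],degrees=True);P=P@R0.as_matrix().T+s['tool_pos']
H,S,V=cv2.split(cv2.cvtColor(w['pixels'],cv2.COLOR_RGB2HSV))
o=(H>=5)&(H<=14)&(S>180)&(V>90)&(P[...,2]>.034)&(P[...,2]<.06)
Q=P[o];print(len(Q),cv2.minAreaRect(Q[:,:2].astype(np.float32)*1000),np.median(Q,0))
E
```

```text
2.475 [ 16.7  11.3 -20.1  58.6  -0.   93.4] [0.49248088 0.21509315 0.13057902] [-1.79988053e+02  2.04027103e-02  1.03352378e+02]
65.70646984690485 325.19226210127806 [[-0.001, -0.947, -0.322, 0.082], [1.0, -0.001, -0.0, -0.0], [-0.0, -0.322, 0.947, -0.142], [0.0, 0.0, 0.0, 1.0]]
238 ((490.26263427734375, 226.43601989746094), (19.410968780517578, 87.86778259277344), 13.416313171386719) [0.48871749 0.22761949 0.04009366]
```

View pics/w1.png

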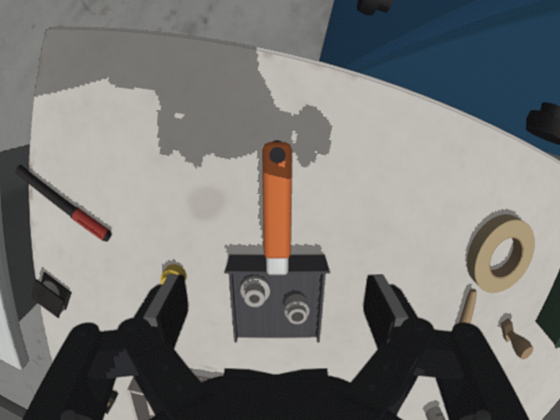

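The wrist view shows the orange handle (277,200) centred between the fingers, with both bushes (255,292) and (297,305) on the blade. The yellow bush (172,268) is clear of the finger path.

```bash
python3 -c "
from h import *
print(row((.4926,.2176,.012),(180,0,103.6)))"
```

```text
[  0.    0.   -0.3   2.6   0.6 118.8]
```

Call:
drive_tool(
  moves=[
    [[0,0,-0.3,2.6,0.6,25,1],[0,0,-0.3,2.6,0.6,60,1],[0,0,-0.3,2.6,0.6,90,1],[0,0,-0.3,2.6,0.6,110,1],[0,0,-0.3,2.6,0.6,118,1],[0,0,-0.3,2.6,0.6,118,1],[0,0,-0.3,2.6,0.6,118,0.4],[0,0,-0.3,2.6,0.6,118,0.3],[0,0,-0.3,2.6,0.6,118,0.2],[0,0,-0.3,2.6,0.6,118,0.1]],
  ],
)

```text
t: 3.78
tool_pos: [0.4931, 0.2186, 0.0129]
ee_rot: [179.9, -0.0, 103.7]
contact_force: [-0.9, 0.1, 3.5]
grip_width: 0.0212
finger_force: 59.3
```

Call:
drive_tool(
  moves=[
    [[0,0,0,0,0,0,0],[0,0,0,0,0,0,0],[0,0,0,0,0,0,0]],
  ],
)

```text
t: 4.15
tool_pos: [0.4931, 0.2186, 0.0129]
ee_rot: [179.9, -0.0, 103.7]
contact_force: [-0.5, 0.8, 5.7]
grip_width: 0.0212
finger_force: 59.6
```

```bash
python3 -c "
from h import *
s=ctrl.state();print(s['t'],s['tool_pos'],s['ee_rot'],s['contact_force'],s['grip_width'],s['finger_force'])"
```

```text
4.15 [0.4930709  0.21864212 0.0129077 ] [ 1.79949919e+02 -1.35201740e-02  1.03702798e+02] [-0.51754234  0.80525202  5.71825068] 0.021154308482371043 59.5605593919754
```

Call:
drive_tool(
  moves=[
    [[0,0,0,0,0,-3,0],[0,0,0,0,0,-8,0],[0,0,0,0,0,-16,0],[0,0,0,0,0,-27,0],[0,0,0,0,0,-40,0],[0,0,0,0,0,-53,0],[0,0,0,0,0,-66,0],[0,0,0,0,0,-76,0],[0,0,0,0,0,-82,0],[0,0,0,0,0,-85,0]],
  ],
)

```text
t: 5.4
tool_pos: [0.4927, 0.2184, 0.0976]
ee_rot: [180.0, -0.0, 103.7]
contact_force: [-0.4, 0.2, -1.6]
grip_width: 0.0213
finger_force: 58.7
```

```bash
cat >> h.py <<'E'
def look(name,f=None):
    """shovel geometry from a fixed camera: handle + blade + bushes"""
    s=snap(name,f); P=pts(s); H,S,V=cv2.split(cv2.cvtColor(s['pixels'],cv2.COLOR_RGB2HSV)); t=ctrl.state()
    p=t['tool_pos']; R0=R.from_euler('xyz',t['ee_rot'],degrees=True).as_matrix()
    q=(P-p)@R0  # tool frame: x back along handle, y lateral, z down (at nominal grasp); shovel x=-100-x.. 
    X=-q[...,0]-.1; Y=-q[...,1]; Z=.0129-q[...,2]
    val=s['z_map']>0
    bl=val&(V<90)&(S<90)&(X>-.045)&(X<.06)&(abs(Y)<.04)&(abs(Z)<.03)
    A=np.c_[X[bl],Y[bl],np.ones(bl.sum())];c=np.linalg.lstsq(A,Z[bl],rcond=None)[0]
    for _ in range(4):
        k=abs(A@c-Z[bl])<.003; c=np.linalg.lstsq(A[k],Z[bl][k],rcond=None)[0]
    print(name,'t',t['t'],'blade n',k.sum(),'pitch(lip up)',np.degrees(c[0]).round(2),'roll',np.degrees(c[1]).round(2),'z0 mm',(c[2]*1e3).round(1),'lip X',np.percentile(X[bl][k],99.5).round(4))
    Zp=Z-(c[0]*X+c[1]*Y+c[2])
    b=val&(S<50)&(V>=90)&(Zp>.013)&(Zp<.03)&(X>-.045)&(X<.06)&(abs(Y)<.045)
    n,l,st,cc=cv2.connectedComponentsWithStats(b.astype(np.uint8))
    for i in range(1,n):
        if st[i,4]>12: print('  bush',st[i,4],cc[i].round(),'XY',X[l==i].mean().round(4),Y[l==i].mean().round(4))
    return t
E
python3 -c "
from h import *
t=look('scene');look('side','side2.png');print(t['tool_pos'],t['ee_rot'],t['contact_force'],t['moment'],t['joints'].round(1))"
```

```text
scene t 5.45 blade n 1272 pitch(lip up) -0.26 roll 0.21 z0 mm 2.6 lip X 0.0498
  bush 121 [248. 195.] XY 0.0043 -0.0159
  bush 97 [254. 215.] XY -0.0137 0.0234
side t 5.5 blade n 32 pitch(lip up) -20.12 roll 4.73 z0 mm 2.1 lip X 0.0162
[0.49272442 0.21844027 0.09774006] [ 1.79982968e+02 -4.22880830e-04  1.03700354e+02] [ 0.10621834 -0.04737414 -1.624282  ] [0.12350785 0.04545321 0.02991003] [ 17.   13.4 -22.   54.6  -0.   93.3]
```

View pics/side2.png

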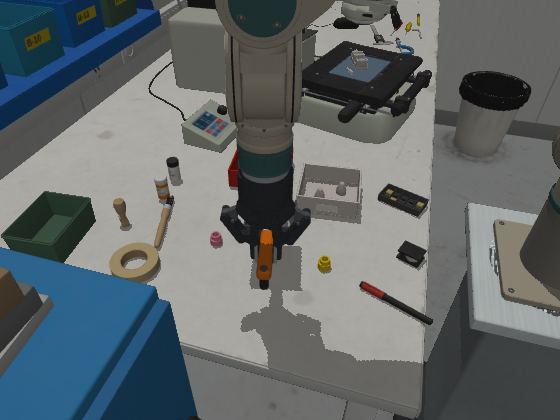

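The shovel is held level (pitch about 0.3°) with both bushes on the blade. The side camera's view of the blade is blocked by the arm: the handle end is at (264,262) and the red tray is partly hidden at (235,165).

Call:
drive_tool(
  moves=[
    [[0,0,0.2,-4,1.6,0,0],[0,0,0.6,-16,6,1,0],[0,0,1.3,-34,12.5,3,0],[0,0,2.1,-55,20,4,0],[0,0,3,-78,29,6,0],[0,0,4,-101,37.4,8,0],[0,0,4.8,-122,45,10,0],[0,0,5.5,-139,51.7,11,0],[0,0,5.9,-151,56,12,0],[0,0,6.1,-155.3,57.7,12.7,0]],
  ],
)

```text
t: 6.75
tool_pos: [0.5859, 0.0806, 0.0845]
ee_rot: [-180.0, -0.0, 97.6]
contact_force: [0.5, 0.2, -3.2]
grip_width: 0.0214
finger_force: 58.8
```

Call:
drive_tool(
  moves=[
    [[0,0,0,0,0,0,0],[0,0,0,0,0,0,0]],
  ],
)

```text
t: 7.0
tool_pos: [0.585, 0.0818, 0.0846]
ee_rot: [-180.0, -0.0, 97.7]
contact_force: [1.1, -0.4, -2.7]
grip_width: 0.0212
finger_force: 58.7
```

```bash
python3 - <<'E'
from h import *
t=look('scene','scene3.png');print(t['tool_pos'],t['ee_rot'],t['contact_force'],t['joints'].round(1))
s=snap('scene');P=pts(s);H,S,V=cv2.split(cv2.cvtColor(s['pixels'],cv2.COLOR_RGB2HSV))
red=((H<5)|(H>175))&(S>150)&(P[...,2]>0.041)&(P[...,2]<0.049)&(P[...,0]>.5)&(P[...,0]<.7)&(P[...,1]>-.25)&(P[...,1]<0)
Q=P[red];print(len(Q),cv2.boxPoints(cv2.minAreaRect(Q[:,:2].astype(np.float32)*1000)).round())
print(row((.5855,.0812,.062),(180,0,97.6)))
E
```

```text
scene t 7.05 blade n 802 pitch(lip up) -0.37 roll 0.29 z0 mm 2.5 lip X 0.0515
  bush 119 [304. 148.] XY 0.0038 -0.0155
  bush 88 [308. 164.] XY -0.0139 0.0234
[0.58501286 0.08177499 0.08462206] [-1.79982823e+02 -1.26447691e-02  9.76533817e+01] [ 0.22597052  0.16480377 -1.43148059] [  1.7  19.  -16.2  54.9   0.   84. ]
109 [[ 536.  -74.]
 [ 676. -146.]
 [ 698. -101.]
 [ 559.  -30.]]
[-0.  -0.   0.1 -0.6  0.4 22.6]
```

View pics/scene3.png

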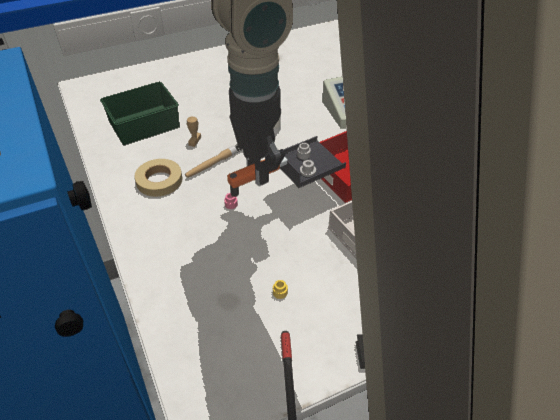

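The scene view shows the level shovel with both bushes at (304,148) and (308,164), and its lip (342,160) just over the near rim of the red tray. I'll lower it and press.

Call:
drive_tool(
  moves=[
    [[0,0,0,-0.3,0,1,0],[0,0,0,-0.6,0,4,0],[0,0,0,-0.6,0,9,0],[0,0,0,-0.6,0,14,0],[0,0,0,-0.6,0,19,0],[0,0,0,-0.6,0,22,0],[0,1,0,-1,0,21,0],[0,2.5,0,-1.5,0,17,0],[0,4,0,-2,0,13.2,0],[0,4,0,-2,0,13.2,0]],
  ],
)

```text
t: 8.35
tool_pos: [0.5866, 0.0785, 0.0722]
ee_rot: [179.9, -4.0, 97.5]
contact_force: [0.1, -0.8, -2.4]
grip_width: 0.0213
finger_force: 58.8
```

```bash
python3 - <<'E'
from h import *
t=look('scene');print(t['tool_pos'],t['ee_rot'],t['contact_force'],t['moment'])
R0=R.from_euler('xyz',t['ee_rot'],degrees=True);print('lip',t['tool_pos']+R0.apply([-.15,0,.0129]))
E
```

```text
scene t 8.4 blade n 689 pitch(lip up) -0.38 roll 0.18 z0 mm 2.9 lip X 0.0514
  bush 108 [305. 156.] XY 0.004 -0.0158
  bush 84 [309. 171.] XY -0.0141 0.0237
[0.58623872 0.07870655 0.07192666] [179.94360953  -3.99647075  97.55422056] [-0.7305091   0.25219766 -2.71636809] [0.03743304 0.01389278 0.00530636]
lip [ 0.60580481 -0.06873707  0.04860378]
```

Call:
drive_tool(
  moves=[
    [[0,0,0,1,0,1.5,0],[0,0,0,1,0,2.5,0],[0,0,0,1,0,3.5,0],[0,0,0,1,0,3.5,0]],
  ],
)

```text
t: 8.9
tool_pos: [0.5855, 0.0806, 0.0681]
ee_rot: [-180.0, -4.0, 97.6]
contact_force: [0.0, 0.3, -0.4]
grip_width: 0.0211
finger_force: 59.0
```

```bash
python3 - <<'E'
from h import *
t=look('scene');print(t['tool_pos'],t['ee_rot'],t['contact_force'],t['moment'])
R0=R.from_euler('xyz',t['ee_rot'],degrees=True);print('lip',t['tool_pos']+R0.apply([-.15,0,.0129]))
E
```

```text
scene t 8.95 blade n 704 pitch(lip up) 0.07 roll 0.07 z0 mm 2.9 lip X 0.0505
  bush 109 [304. 158.] XY 0.0037 -0.0153
  bush 83 [308. 174.] XY -0.0144 0.0237
[0.58554854 0.08052335 0.06810969] [-179.99845403   -3.9925896    97.60383676] [ 0.11916604  0.9411608  -0.42522867] [-0.07587111  0.07210359 -0.06870321]
lip [ 0.60522959 -0.06690656  0.04479688]
```

Call:
drive_tool(
  moves=[
    [[0,0,0,0,0,1,0],[0,0,0,0,0,2,0],[0,0,0,0,0,2,0],[0,0,0,0,0,2,0]],
  ],
)

```text
t: 9.45
tool_pos: [0.5859, 0.0807, 0.0665]
ee_rot: [180.0, -4.0, 97.6]
contact_force: [-2.0, 2.6, 3.4]
grip_width: 0.0209
finger_force: 59.5
```

```bash
python3 - <<'E'
from h import *
t=look('scene');print(t['tool_pos'],t['ee_rot'],t['contact_force'],t['moment'])
R0=R.from_euler('xyz',t['ee_rot'],degrees=True);print('lip',t['tool_pos']+R0.apply([-.15,0,.0129]))
E
```

```text
scene t 9.5 blade n 721 pitch(lip up) 0.66 roll 0.11 z0 mm 4.1 lip X 0.0514
  bush 110 [304. 158.] XY 0.0041 -0.0156
  bush 84 [308. 174.] XY -0.014 0.0239
[0.58590389 0.08070353 0.06640901] [179.95457776  -4.00214985  97.61102285] [-0.84149333  2.61725475  3.0693881 ] [-0.1596717   0.12418884 -0.16867522]
lip [ 0.6056134  -0.06671865  0.04307139]
```

Both bushes are still on the blade and the press is about 6 N. Now I tip about the lip.

Call:
drive_tool(
  moves=[
    [[0,2.5,0,-1,0,-6.5,0],[0,5,0,-2,0,-13,0],[0,7.5,0,-3.5,0,-19.5,0],[0,10,0,-5.2,0,-26,0],[0,12.5,0,-7.2,0,-32.3,0],[0,15,0,-9.6,0,-38.6,0],[0,17.5,0,-12.2,0,-44.8,0],[0,20,0,-15,0,-50.9,0],[0,22.5,0,-18.2,0,-56.9,0],[0,25,0,-21.5,0,-62.7,0]],
  ],
)

```text
t: 10.75
tool_pos: [0.5891, 0.0546, 0.127]
ee_rot: [180.0, -29.1, 97.6]
contact_force: [0.1, 0.7, 0.1]
grip_width: 0.0212
finger_force: 59.0
```

```bash
python3 - <<'E'
from h import *
t=look('scene');print(t['tool_pos'],t['ee_rot'],t['contact_force'],t['joints'].round(1))
R0=R.from_euler('xyz',t['ee_rot'],degrees=True);print('lip',t['tool_pos']+R0.apply([-.15,0,.0129]))
for th in range(3,22,3):
    L=np.array([-150,0,12.9]);print(th,(L-R.from_euler('y',th,degrees=True).apply(L)).round(1))
E
```

```text
scene t 10.8 blade n 282 pitch(lip up) 0.35 roll -0.39 z0 mm 2.9 lip X 0.0495
  bush 41 [332. 151.] XY 0.0552 -0.0143
  bush 58 [338. 162.] XY 0.0386 0.0235
[0.5895081  0.05340317 0.126986  ] [179.99582473 -29.12800411  97.52649143] [ 0.42729403 -1.52186638 -1.43862873] [-14.2  22.7 -10.1  68.8  26.9  65.5]
lip [ 0.60584948 -0.07027283  0.04270305]
3 [-0.9  0.  -7.8]
6 [ -2.2   0.  -15.6]
9 [ -3.9   0.  -23.3]
12 [ -6.    0.  -30.9]
15 [ -8.4   0.  -38.4]
18 [-11.3   0.  -45.7]
21 [-14.6   0.  -52.9]
```

Call:
drive_tool(
  moves=[
    [[0,3,0,-0.9,0,-7.8,0],[0,6,0,-2.2,0,-15.6,0],[0,9,0,-3.9,0,-23.3,0],[0,12,0,-6,0,-30.9,0],[0,13.5,0,-7.2,0,-34.6,0],[0,13.5,0,-7.2,0,-34.6,0],[0,13.5,0,-7.2,0,-34.6,0],[0,13.5,0,-7.2,0,-34.6,0]],
  ],
)

```text
t: 11.8
tool_pos: [0.5918, 0.0326, 0.154]
ee_rot: [180.0, -42.5, 97.6]
contact_force: [0.1, -0.1, -1.2]
grip_width: 0.0215
finger_force: 58.9
```

```bash
python3 - <<'E'
from h import *
t=look('scene');print(t['tool_pos'],t['ee_rot'],t['contact_force'],t['joints'].round(1))
R0=R.from_euler('xyz',t['ee_rot'],degrees=True);print('lip',t['tool_pos']+R0.apply([-.15,0,.0129]))
a=snap('scene')['pixels'];b=snap('side')['pixels']
c=np.hstack([cv2.resize(a[100:240,220:420],(400,280)),cv2.resize(b[120:260,190:390],(400,280))])
cv2.imwrite('pics/tip.png',c[:,:,::-1])
E
```

```text
scene t 11.85 blade n 46 pitch(lip up) -0.7 roll 0.19 z0 mm 3.8 lip X 0.0496
[0.59184853 0.03261612 0.15400163] [179.98845514 -42.4866096   97.64830155] [-0.56064542 -0.03101603 -1.36718725] [-20.5  27.8  -4.8  80.7  36.6  54. ]
lip [ 0.60541349 -0.06837936  0.04317603]
```

View pics/tip.png

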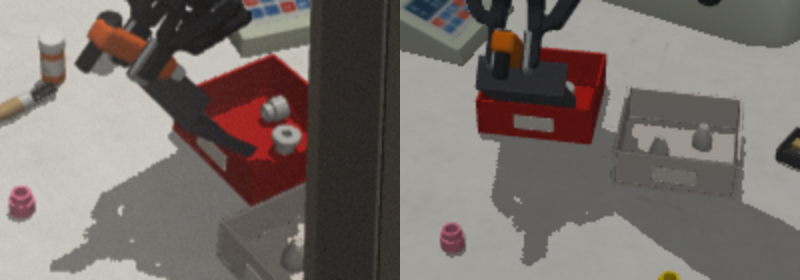

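Left crop (scene): both grey bushes lie inside the red tray at (275,108) and (287,138), and the blade is empty. Right crop (side): the white tray holds only its two dark bits. Now I retreat and lay the shovel back at its starting place.

```bash
python3 - <<'E'
from h import *
t=ctrl.state()
print(row((.586,.085,.19),(180,-42.5,97.6),t));print(row((.575,.14,.13),(180,0,97.6),t));print(row((.493,.2186,.10),(180,0,103.7),t))
E
```

```text
[-0.   0.   0.  63.3  1.1  9.1]
[ -0.  -42.5   0.   64.   -2.5  91.2]
[  2.3 -42.5  -5.8 109.2 -73.3 173.3]
```

Call:
drive_tool(
  moves=[
    [[0,0,0,2,0,-6,0],[0,0,0,20,0,-12,0],[0,0,0,45,0,-12,0],[0,-5,0,62,0,-10,0],[0,-12,0,66,-1,0,0],[0,-20,0,66,-1,20,0],[0,-28,0,66,-2,42,0],[0,-36,0,65,-2,66,0],[0,-42,0,64,-2.5,85,0],[0,-42.5,0,64,-2.5,91,0]],
  ],
)

```text
t: 13.2
tool_pos: [0.5733, 0.1429, 0.1304]
ee_rot: [-180.0, -0.1, 97.9]
contact_force: [0.7, 0.0, -1.4]
grip_width: 0.021
finger_force: 58.8
```

```bash
python3 - <<'E'
from h import *
t=look('scene');print(t['tool_pos'],t['ee_rot'],t['contact_force'],t['joints'].round(1))
print(row((.493,.2186,.06),(180,0,103.7),t))
E
```

```text
scene t 13.25 blade n 1359 pitch(lip up) 0.25 roll -0.08 z0 mm 4.0 lip X 0.0498
[0.57357517 0.14227872 0.13001111] [-1.79952397e+02 -1.12794287e-01  9.78033792e+01] [-0.06466487 -0.27474399 -1.30834058] [  7.6  16.5 -13.4  60.1   0.1  89.8]
[ -0.   -0.1  -5.9  86.4 -69.4  70.2]
```

Call:
drive_tool(
  moves=[
    [[0,0,-0.3,4,-3,2,0],[0,0,-1,15,-12,8,0],[0,0,-2,32,-26,22,0],[0,0,-3.5,50,-40,38,0],[0,0,-4.7,68,-55,53,0],[0,0,-5.6,81,-65,65,0],[0,0,-5.9,86.4,-69.4,76,0],[0,0,-5.9,86.4,-69.4,93,0],[0,0,-5.9,86.4,-69.4,107,0],[0,0,-5.9,86.4,-69.4,114,0]],
  ],
)

```text
t: 14.5
tool_pos: [0.4947, 0.2154, 0.0146]
ee_rot: [-179.9, 0.0, 103.5]
contact_force: [0.5, -1.1, -1.6]
grip_width: 0.0212
finger_force: 58.9
```

Call:
drive_tool(
  moves=[
    [[0,0,0,0,0,1,0],[0,0,0,0,0,2,0],[0,0,0,0,0,2,0]],
  ],
)

```text
t: 14.88
tool_pos: [0.4955, 0.2161, 0.0144]
ee_rot: [179.9, -0.0, 103.5]
contact_force: [-0.1, -0.6, -1.9]
grip_width: 0.0212
finger_force: 58.9
```

```bash
python3 - <<'E'
from h import *
t=look('scene');print(t['tool_pos'],t['ee_rot'],t['contact_force'],t['moment'])
E
```

```text
scene t 14.925 blade n 1159 pitch(lip up) 0.39 roll 0.12 z0 mm 3.5 lip X 0.0488
[0.49543085 0.21609386 0.01443117] [ 1.79941744e+02 -3.61798696e-03  1.03500666e+02] [-0.51730796  0.01359201 -1.67894137] [0.07591596 0.01347626 0.02993129]
```

Call:
drive_tool(
  moves=[
    [[0,0,0,0,0,1,0],[0,0,0,0,0,2,0],[0,0,0,0,0,2.5,0],[0,0,0,0,0,2.5,0],[0,0,0,0,0,2.5,0]],
  ],
)

```text
t: 15.55
tool_pos: [0.4954, 0.2159, 0.0129]
ee_rot: [179.9, 0.0, 103.5]
contact_force: [-1.3, -3.0, 6.7]
grip_width: 0.0212
finger_force: 60.3
```

Contact (about 8 N), so I release slowly and then rise.

Call:
drive_tool(
  moves=[
    [[0,0,0,0,0,-0.7,0],[0,0,0,0,0,-0.7,0.3],[0,0,0,0,0,-0.7,0.4],[0,0,0,0,0,-0.7,0.6],[0,0,0,0,0,-0.7,0.8],[0,0,0,0,0,-0.7,1],[0,0,0,0,0,-0.7,1],[0,0,0,0,0,-0.7,1],[0,0,0,0,0,-0.7,1]],
  ],
)

```text
t: 16.68
tool_pos: [0.495, 0.216, 0.0122]
ee_rot: [180.0, -0.0, 103.5]
contact_force: [0.4, -1.3, -0.4]
grip_width: 0.0855
finger_force: 0.0
```

Call:
drive_tool(
  moves=[
    [[0,0,0,0,0,-5,1],[0,0,0,0,0,-20,1],[0,0,0,0,0,-45,1],[0,0,0,0,0,-75,1],[0,0,0,0,0,-105,1],[0,0,0,0,0,-135,1],[0,0,0,0,0,-155,1],[0,0,0,0,0,-160,1],[0,0,0,0,0,-160,1]],
  ],
)

```text
t: 17.8
tool_pos: [0.495, 0.216, 0.1726]
ee_rot: [180.0, -0.0, 103.5]
contact_force: [0.9, -0.2, -0.7]
grip_width: 0.0855
finger_force: 0.0
```

```bash
python3 - <<'E'
from h import *
t=ctrl.state();print(t['t'],t['tool_pos'],t['contact_force'],t['grip_width'])
a=snap('scene')['pixels'];b=snap('side')['pixels']
c=np.hstack([cv2.resize(a[100:310,150:430],(400,300)),cv2.resize(b[130:340,180:460],(400,300))])
cv2.imwrite('pics/end.png',c[:,:,::-1])
E
```

```text
17.8 [0.49501412 0.2159807  0.172569  ] [ 0.85432292 -0.17506992 -0.66254818] 0.08554072145397644
```

View pics/end.png

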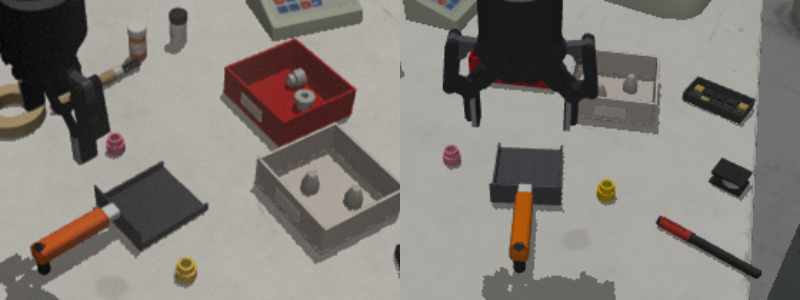

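The final view shows the empty shovel flat on the bench (handle (75,232), blade (155,205)) and both bushes in the red tray at (295,77) and (305,98). The gripper is open and clear, so I'm handing in.

```bash
python3 -c "
from bench import ctrl
print(ctrl.job_done())"
```

```text
the job is handed in; nothing more can be done
None
```

The job is handed in at about 18 s: both bushes are in the red tray, tipped over its rim after the blade edge was pressed there, and the empty shovel lies flat on the bench with the gripper open and clear; no verdict was returned.

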